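# Lift a polished blade blank off the bench with a flat lifter

### The arm

A 7-joint arm with a two-finger parallel gripper is mounted at the origin on the work surface. World frame = base frame: x ahead of the robot, y to its left, z up, the work surface at z = 0. Lengths are in m, angles in rad, forces in N, time in s.
With the tool pointing down it reaches from about 0.4 to 0.75 m from the base axis. Payload 19.5 kg.
Tool frame: the origin (TCP) lies midway between the tips of the shut fingers; the grasp point (between the pads) lies 19 mm behind it (bot.grip_point_offset is the distance from the TCP to the grasp point, in m); z points along the fingers, y is the line along which they close (so a half turn about z gives the same grasp; the last joint's range is limited). The gripper opens to 85 mm and grips with 20 to 120 N. Pads are 22 mm wide; open, the fingers measure 114 mm over their backs; the gripper's body (76 mm by 85 mm) begins 54 mm behind the grasp point. The pads swing forward as they close: fully open they stand 13 mm farther back than shut.
Start: joints at [-1.153, 0.707, -0.028, 1.485, 0.022, 0.951, -0.075], TCP at [0.255, 0.515, 0.231] pointing down, gripper open.
Joint ranges: [-2.71, 2.71], [-0.32, 2.16], [-1.57, 1.52], [0, 2.45], [-1.46, 4.6], [0, 2.02], [-2.83, 2.83]. Speed limits (rad/s): [1.89, 1.89, 2.57, 2.57, 3.01, 3.01, 3.01].

### API

Orientations are given as a unit quaternion [w, x, y, z].
In Python, from plant import bot, telemetry, eyes, ticket gives the robot as it stands. Calls block until the motion is done:
- bot.move_to(position, orientation): joint-space move of the TCP to a pose.
- bot.line_to(position, rot=None, velocity=0.15, stop_force=None): straight line of the TCP; rot=None keeps the orientation; velocity is the mean speed in m/s. With stop_force (N) it stops when the force on the tool has changed by that much, and returns True; else False.
- bot.movej(angles): joint-space move.
- bot.let_go() and bot.grab(): open the fingers fully, or close them until they stop; the grip force is fixed at half the most.
- bot.sleep(seconds).
- bot.ik(position, orientation): joint angles nearest the present ones, or None.
- telemetry.state(): the state.
- eyes.get_image(name): name is "scene" or "top"; returns a dict with "frame" (400x640x3 uint8, red, green, blue), "camera_matrix" (3x3 intrinsics, pixels), "distortion" ([k1, k2, p1, p2, k3] as OpenCV has them; the pictures are not rectified), "T" (4x4, takes a point from camera to world coordinates). Camera axes: x right, y down, z forward; pixel columns grow to the right and rows downward; lengths in m; the calibration is good to about 2 mm. A picture is of the moment at which its call begins. There is no depth.
A pose or a line that the arm cannot do raises bot.PlanningError and nothing moves.
- ticket.sign_off(): hands the job in; it is judged then, once.
The state is a dict: "t": time; "qpos": joint angles; "qd": joint speeds; "tau": joint torques, N m; "eef_pos": TCP position; "tcp_rot": TCP orientation; "wrist_force": force on the tool from outside, world axes, zero at the start; "torque": the same for the moment, N m; "finger_gap": finger opening in m; "finger_force": force on a finger pad.
Only numpy, scipy, OpenCV 4.12 (cv2) and the standard library are available. Lean on these libraries where they do the work, as an engineer would, in place of code of your own. Each camera call takes 0.05 s, during which the arm holds its last target. There are 200 camera calls.

### The job

The freshly polished blade blank lying flat on the bench must not be touched by the gripper. Pick up the flat steel lifter by its handle, work it under the blade's cutting edge by pushing it up against the steel stop rail (clamped at a different depth each time, so feel for it and do not ram it), lift the blade clear on it, and without dropping it set it down level across both wooden battens, roughly centred and square to them. Then lay the lifter flat on the bench, let it go, and leave the whetstone, jar and wooden knife block where they are.

Things in the scene. Friction and masses are not known exactly. Their poses are not given: they have to be found in the camera images.
- blank: Loose steel blade blank lying flat: 190 mm long (y), 58 mm wide (x), 5.5 mm thick, 0.36 kg. Origin: centre of its underside. Cutting edge on its -x side, towards the robot: both faces are bevelled over 6 mm, so the edge is 2.75 mm above the bench. Spine on its +x side, at first 10 to 90 mm short of the stop rail. At the +y end the last 33 mm narrow to a tip near the spine.
- lifter: Offset spatula, 0.24 kg. Origin: under the centre of its steel plate, x to the lip, z up. Plate 80 x 80 x 3 mm; the front 18 mm slope to a 1.5 mm lip at x=40 mm. At x=-38 mm a 26 mm wide upright rises to the wooden handle: straight bar along x, x=-30 to -140 mm, 20 mm wide (y), 43 to 67 mm above the underside. Good grasp: x=-65 mm, from above.
- stop: Adjustable fence: a foot fixed to the bench and, clamped to it on the robot's side, a dark steel rail 220 mm long (along y), 22 mm high, 16 mm thick. Origin: a point on the bench in front of the rail; the rail's front face is the plane x = d, where d is 45 to 105 mm, set anew each time and not measured. The foot, 12 mm high, lies behind the rail, up to x = 216 mm.
- rest: Fixed wooden rest: two battens along x, each 130 mm long, 35 mm high, at y = 60 to 100 and -60 to -100 mm, 120 mm clear gap between them, open to -x (robot's side); a 15 mm high crossbar at x = 65 to 80 mm. Origin: on the bench, midway between the battens. The blade belongs across both, centred over the origin, x along the rest's x, underside at z = 35 mm.
- whetstone: Bystander: whetstone on a wooden base, 75 (x) x 210 (y) x 37 mm, loose. Origin: centre of its underside.
- polish_jar: Bystander: white jar with a steel cap, 72 mm across, 70 mm high, loose. Origin: centre of its underside.
- knife_block: Bystander: slotted wooden block, 150 x 60 x 50 mm, loose. Origin: centre of its underside.
Mind the look-alikes: they are no part of the job. There is more than one size of the blank; the job needs the middle-sized.

How it is judged:
By the outcome, as a careful person would: the job done as asked, in the order asked, and still so for the second after the job is handed in, with the robot touching nothing.
It also fails if it takes over 72 s, if anything falls off the work surface, if the arm or the gripper's body presses on something with over 40 N, if the wrist force passes 120 N, or if a joint passes its speed limit or range.

## Working session

There is one attempt and no reset: what is moved stays moved. The work goes in short steps, each a Python script; the robot and the scene stay as the last script left them, time stands still between calls to the robot, and variables do not carry over. Pictures are saved under pics/ and viewed, at most 10 in all, crops included, and the job is handed in when it is done.

```bash
mkdir -p pics; ls; python3 - <<'E'
from plant import bot, telemetry, eyes, ticket
import cv2,numpy as np
for n in ("scene","top"):
    d=eyes.get_image(n); cv2.imwrite(f"pics/{n}0.png",d["frame"][:,:,::-1])
    np.savez(f"{n}0.npz",**{k:d[k] for k in("frame","camera_matrix","distortion","T")})
    print(n,np.round(d["camera_matrix"],1).tolist(),np.round(d["distortion"],3),np.round(d["T"],3).tolist())
s=telemetry.state();print(s)
E
```

```text
pics
scene [[438.2, 0.0, 316.3], [0.0, 438.2, 202.5], [0.0, 0.0, 1.0]] [-0.  0.  0.  0.  0.] [[-0.209, 0.729, -0.652, 1.468], [0.978, 0.169, -0.124, 0.179], [0.02, -0.663, -0.748, 1.057], [0.0, 0.0, 0.0, 1.0]]
top [[461.7, 0.0, 317.5], [0.0, 461.7, 209.8], [0.0, 0.0, 1.0]] [-0.049  0.     0.     0.     0.   ] [[0.002, -0.999, 0.039, 0.486], [-1.0, -0.003, -0.012, 0.015], [0.012, -0.039, -0.999, 1.541], [0.0, 0.0, 0.0, 1.0]]
{'t': 0.1, 'qpos': array([-1.15270414,  0.70701692, -0.02758833,  1.48489224,  0.02200904,
        0.95088411, -0.07549195]), 'qd': array([-8.05232587e-04, -2.22629131e-03, -1.58300951e-03, -1.67409863e-03,
        1.36278703e-03, -1.97900467e-03, -8.21173266e-05]), 'tau': array([ 4.98932841e-04, -8.84293056e+01,  1.23638045e+00, -2.36451924e+01,
        1.71132531e-02,  5.05385586e-03,  1.03491996e-04]), 'eef_pos': array([0.25508579, 0.51509535, 0.2309023 ]), 'tcp_rot': array([-7.76198053e-05,  2.27881348e-01,  9.73688805e-01, -4.42231338e-04]), 'wrist_force': array([ 0.66765106, -0.26948138,  0.43963901]), 'torque': array([-0.00213281, -0.02846275, -0.03065345]), 'finger_force': 0.0, 'finger_gap': 0.08557623685984278}
```

View pics/top0.png

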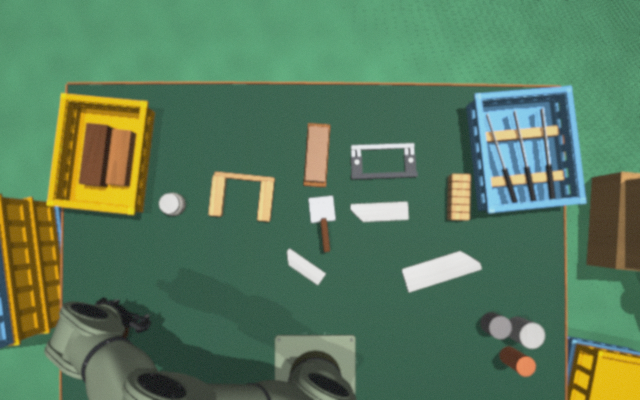

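View pics/scene0.png

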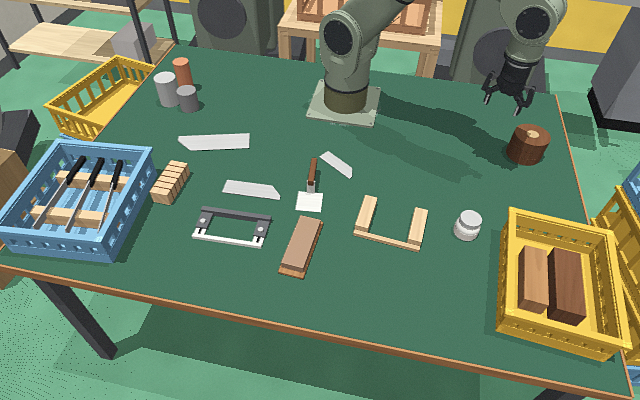

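Top view: three blade-like blanks are at pixels (306,266), (380,212) and (441,271), about 43, 58 and 80 px long (roughly 145, 190 and 260 mm). (380,212) fits: it is the middle size and lies in front of the stop rail at (384,175). The lifter plate is at (321,208) with its handle towards (325,245). The rest is at (242,197), whetstone (317,155), jar (171,204) and knife block (459,197). The scene view agrees, with the middle blade at (252,189) and the rail at (235,210).

```bash
cat > h.py <<'E'
import cv2,numpy as np
from plant import bot, telemetry, eyes, ticket
def ray(d,px,z):
    px=np.array(px,float).reshape(-1,1,2)
    n=cv2.undistortPoints(px,d["camera_matrix"],d["distortion"]).reshape(-1,2)
    v=np.c_[n,np.ones(len(n))]@d["T"][:3,:3].T; o=d["T"][:3,3]
    z=np.broadcast_to(z,len(n))
    return (o+v*((z-o[2])/v[:,2])[:,None])
def blobs(d,mask,roi,z,amin=30):
    x0,y0,x1,y1=roi; m=np.zeros(mask.shape,np.uint8); m[y0:y1,x0:x1]=mask[y0:y1,x0:x1]*255
    k=4; big=cv2.threshold(cv2.resize(m,None,fx=k,fy=k,interpolation=cv2.INTER_LINEAR),127,255,0)[1]
    out=[]
    for c in cv2.findContours(big,0,2)[0]:
        if cv2.contourArea(c)<amin*k*k: continue
        p=(c.reshape(-1,2)+.5)/k-.5
        w=ray(d,p,z)[:,:2]
        r=cv2.minAreaRect((w*1000).astype(np.float32))
        out.append((cv2.contourArea(c)/k/k,r,w))
    return out
E
python3 - <<'E'
from h import *
d=dict(np.load("top0.npz")); f=d["frame"]; hsv=cv2.cvtColor(f,cv2.COLOR_RGB2HSV).astype(int)
H,S,V=hsv[...,0],hsv[...,1],hsv[...,2]
def show(n,m,roi,z,a=30):
    for A,r,w in blobs(d,m,roi,z,a): print(n,round(A),np.round(r[0],1),np.round(r[1],1),round(r[2],2),'x',np.round([w[:,0].min(),w[:,0].max()],4),'y',np.round([w[:,1].min(),w[:,1].max()],4))
white=(V>140)&(S<60)
show("blank",white,(340,195,420,228),.0045)
show("plate",white,(303,190,340,226),.003)
show("small",white,(280,240,335,290),.0045); show("large",white,(395,245,490,300),.0045)
show("handle",((H<15)|(H>170))&(S>80)&(V<160),(310,215,340,260),.067)
show("rest",(H>8)&(H<28)&(V>130)&(S>40),(200,165,280,230),.035)
show("rail",(S<70)&(V<110),(340,165,425,185),.022,20)
show("stone",((H<15)|(H>170))&(V>90),(295,115,335,192),.037)
crop=cv2.resize(f[110:300,200:500],None,fx=2.66,fy=2.66,interpolation=cv2.INTER_CUBIC)
cv2.imwrite("pics/crop1.png",crop[:,:,::-1])
for p in [(352,176),(384,173),(384,178),(384,182),(243,177),(215,195),(325,240)]: print(p,f[p[1],p[0]],hsv[p[1],p[0]])
E
```

```text
blank 1022 [ 541.3 -210.6] [ 66.5 197.5] 2.7 x [0.5078 0.5776] y [-0.3082 -0.1112]
plate 626 [550.4 -17.7] [87.7 87.7] 6.5 x [0.5042 0.597 ] y [-0.0638  0.0289]
small 625 [358.4  42.7] [152.9  52.7] 55.34 x [0.2987 0.4169] y [-0.0307  0.0981]
large 1794 [ 349.6 -418.7] [ 86.9 264.5] 16.99 x [0.2719 0.4105] y [-0.5541 -0.2846]
handle 168 [463.7 -26.5] [104.8  20.4] 6.42 x [0.4111 0.5155] y [-0.0383 -0.0134]
rest 1356 [590.2 246.1] [206.3 149.4] 84.15 x [0.5067 0.6692] y [0.1375 0.3549]
rail 34 [ 683.3 -279.1] [25.9 39.5] 0.29 x [0.6702 0.6963] y [-0.2987 -0.2594]
rail 51 [ 667.3 -199.1] [108.1  34.4] 77.51 x [0.6598 0.6955] y [-0.2552 -0.1464]
rail 198 [ 671.4 -224.2] [ 49.1 222.3] 0.3 x [0.6463 0.6965] y [-0.3354 -0.1132]
stone 1268 [7.251e+02 2.000e-01] [ 72.8 205.5] 85.69 x [0.6214 0.8285] y [-0.0422  0.0418]
(352, 176) [101 102 107] [115  14 107]
(384, 173) [ 99 109 108] [ 87  23 109]
(384, 178) [64 81 74] [78 54 81]
(384, 182) [ 65 105  83] [ 74  97 105]
(243, 177) [225 184 127] [ 17 111 225]
(215, 195) [233 200 138] [ 20 104 233]
(325, 240) [126  81  53] [ 12 148 126]
```

View pics/crop1.png

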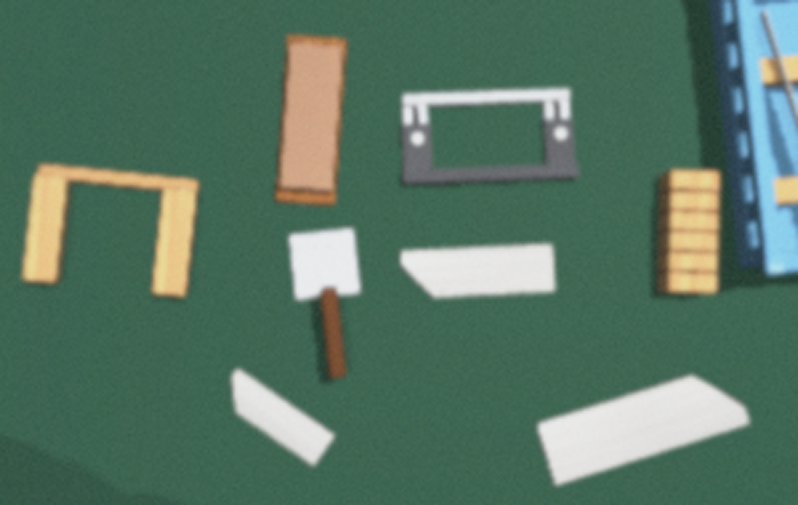

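The enlarged crop confirms it: the middle-sized blank (480,270 in the crop) lies in front of the rail (490,177), with its tip at the left (+y) near the spine. Next I refine the rest and stop yaw, then grasp the lifter.

```bash
cat >> h.py <<'E'
from scipy.spatial.transform import Rotation as Ro
FLIP=0
def quat(yaw,flip=True):  # tool z down, tool y along lifter -/+y, yaw in deg
    q=(Ro.from_euler('z',yaw+(180 if flip else 0),degrees=True)*Ro.from_euler('x',180,degrees=True)).as_quat()
    return np.array([q[3],*q[:3]])
def st(m=""):
    s=telemetry.state(); print(m,"t",round(s["t"],2),"p",np.round(s["eef_pos"],4),"F",np.round(s["wrist_force"],1),"T",np.round(s["torque"],2),"gap",round(s["finger_gap"],4),"ff",round(s["finger_force"],1)); return s
E
python3 - <<'E'
from h import *
d=dict(np.load("top0.npz")); f=d["frame"]; hsv=cv2.cvtColor(f,cv2.COLOR_RGB2HSV).astype(int)
H,S,V=hsv[...,0],hsv[...,1],hsv[...,2]
for A,r,w in blobs(d,(H>8)&(H<28)&(V>130)&(S>40),(200,186,280,230),.035): print("batten",np.round(r[0],1),np.round(r[1],1),round(r[2],2), np.round(w[:,0].min(),4))
for A,r,w in blobs(d,(V>150)&(S<60),(345,138,425,152),.012): print("foot",np.round(r[0],1),np.round(r[1],1),round(r[2],2))
pts=[]
for u in range(356,412):
    g=S[165:190,u]; k=np.where((g[:-1]<75)&(g[1:]>=75))[0]
    if len(k): k=k[-1]; pts.append((u,165+k+(75-g[k])/(g[k+1]-g[k])))
w=ray(d,pts,.011); l=cv2.fitLine(w[:,:2].astype(np.float32),cv2.DIST_HUBER,0,.01,.01).ravel(); print("rail line",l,np.degrees(np.arctan2(l[0],-l[1])))
for fl in (True,False):
    for p,y in (((.4855,-.025,.15),6.2),((.39,-.2,.05),2.4),((.5,.26,.1),-5.8),((.36,.26,.04),-5.8)):
        q=bot.ik(p,quat(y,fl)); print(fl,p,None if q is None else np.round(q,2))
E
```

```text
batten [566.8 168.6] [ 46.9 118.7] 84.01 0.5067
batten [574.7 328. ] [ 46.1 102.1] 83.82 0.5258
foot [ 756.5 -221.3] [ 29.6 214.3] 0.39
rail line [ 0.04131055 -0.99914634  0.65057194 -0.21801426] 2.3675935
True (0.4855, -0.025, 0.15) [ 0.16  0.72 -0.31  1.9   0.38  0.58  1.28]
True (0.39, -0.2, 0.05) [ 0.46  0.87 -0.11  2.14  0.58  0.16  1.43]
True (0.5, 0.26, 0.1) [-0.46  0.87 -0.14  1.67  0.19  0.62  0.76]
True (0.36, 0.26, 0.04) [-0.67  0.9  -0.04  2.12  0.27  0.13  0.5 ]
False (0.4855, -0.025, 0.15) [-0.28  0.76  0.49  1.91 -0.6   0.61 -0.86]
False (0.39, -0.2, 0.05) [ 0.35  0.88  0.09  2.14 -0.53  0.14 -0.6 ]
False (0.5, 0.26, 0.1) [-0.82  0.95  0.58  1.68 -0.73  0.74 -1.54]
False (0.36, 0.26, 0.04) [-0.79  0.91  0.17  2.12 -0.88  0.18 -1.48]
```

```bash
python3 - <<'E'
from h import *
g=np.array([.4855,-.025])
bot.move_to([*g,.12],quat(6.2)); st("above")
bot.line_to([*g,.034],velocity=.12,stop_force=15); st("down")
bot.grab(); bot.sleep(.2); st("grab")
bot.line_to([*g,.056],velocity=.1); st("lift")
for n in ("scene","top"):
    d=eyes.get_image(n); np.savez(f"{n}1.npz",**{k:d[k] for k in("frame","camera_matrix","distortion","T")})
    if n=="scene": cv2.imwrite("pics/scene1.png",cv2.resize(d["frame"][130:270,190:440],None,fx=3,fy=3,interpolation=cv2.INTER_CUBIC)[:,:,::-1])
E
```

```text
above t 2.24 p [ 0.4857 -0.0242  0.1201] F [-0.3  0.1  0.5] T [-0.04 -0.04 -0.04] gap 0.0852 ff 0.0
down t 3.11 p [ 0.4857 -0.0249  0.0345] F [-1.1  0.5 -0.5] T [-0.06 -0.01 -0.  ] gap 0.0855 ff 0.0
grab t 3.92 p [ 0.4855 -0.0252  0.0342] F [-1.1 -2.2  4.8] T [-0.22  0.11 -0.12] gap 0.0193 ff 58.2
lift t 4.28 p [ 0.4856 -0.0251  0.056 ] F [-0.7 -0.2 -2.4] T [-0.05  0.11 -0.01] gap 0.0189 ff 58.5
```

View pics/scene1.png

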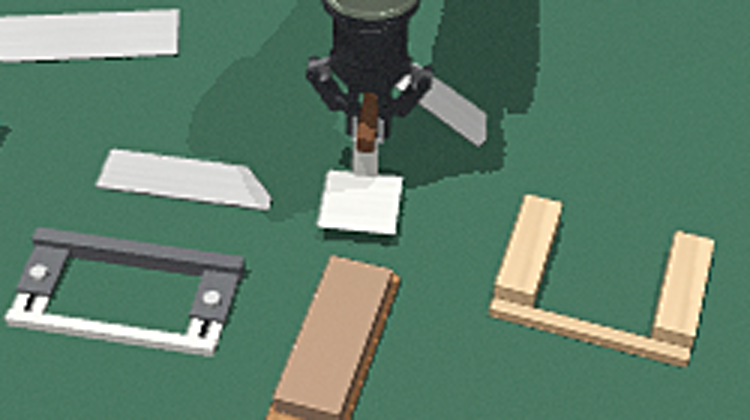

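The lifter is held firmly (plate at 360,200 in the crop), with blade, rail and rest undisturbed. Next, carry it to behind the cutting edge and lower it until it touches.

```bash
cat >> h.py <<'E'
Y=2.4; U=np.array([np.cos(np.radians(Y)),np.sin(np.radians(Y))]); B=np.array([.541,-.2125])
def P(s,z): return [*(B+U*s),z]   # grasp point on the push line, s from the first blade centre
E
python3 - <<'E'
from h import *
bot.line_to([.41,-.04,.075],velocity=.15)
bot.line_to(P(-.156,.06),quat(Y),velocity=.15); st("behind")
bot.line_to(P(-.156,.038),velocity=.1); bot.sleep(.2); st("near")
print(bot.line_to(P(-.156,.030),velocity=.012,stop_force=3)); s=st("touch")
open("z0","w").write(str(s["eef_pos"][2]))
d=eyes.get_image("top"); f=d["frame"]; hsv=cv2.cvtColor(f,cv2.COLOR_RGB2HSV).astype(int)
for A,r,w in blobs(d,(hsv[...,2]>140)&(hsv[...,1]<60),(340,190,425,260),.004): print(round(A),np.round(r[0],1),np.round(r[1],1),round(r[2],2))
cv2.imwrite("pics/top2.png",cv2.resize(f[150:300,300:480],None,fx=4,fy=4,interpolation=cv2.INTER_CUBIC)[:,:,::-1])
E
```

```text
behind t 6.42 p [ 0.3853 -0.2184  0.06  ] F [ 0.2  0.4 -3.2] T [-0.04  0.1  -0.09] gap 0.0191 ff 58.4
near t 6.98 p [ 0.3853 -0.2191  0.0385] F [ 0.4  1.1 -1.9] T [-0.05  0.09 -0.01] gap 0.0191 ff 58.5
True
touch t 7.41 p [ 0.385  -0.2191  0.0342] F [-1.  -0.1  7.8] T [0.05 0.18 0.01] gap 0.019 ff 60.2
597 [ 449.3 -214.3] [89.  86.2] 0.09
1023 [ 541.4 -210.6] [ 66.9 197.5] 2.39
```

View pics/top2.png

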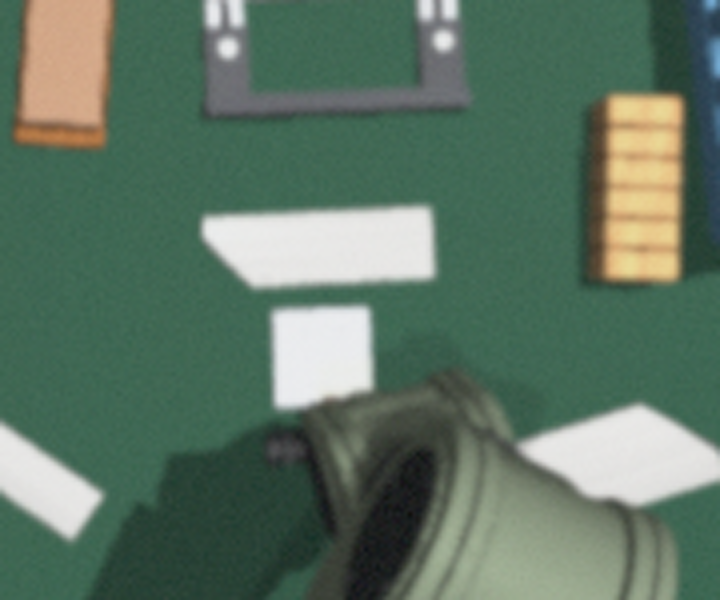

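The picture shows the plate (322,357) square behind the blade (320,247), about 20 mm short of the edge and flat on the bench. Next, push gently.

```bash
python3 - <<'E'
from h import *
z=float(open("z0").read())+.0001
bot.line_to(P(-.156,z),velocity=.01); bot.sleep(.2); st("ease")
s=-.156
while s<-.058:
    s+=.014; r=bot.line_to(P(s,z),velocity=.045,stop_force=8); st(f"{s:.3f} {r}")
    if r: break
E
```

```text
ease t 7.91 p [ 0.3852 -0.2191  0.0343] F [-0.7 -0.8  1.9] T [-0.17  0.04 -0.02] gap 0.0191 ff 59.1
-0.142 True t 8.12 p [ 0.3871 -0.2191  0.0342] F [1.9 0.4 4.1] T [-0.12 -0.58 -0.01] gap 0.0192 ff 59.3
```

```bash
python3 - <<'E'
from h import *
z=.0347
bot.line_to(P(-.153,z),velocity=.01); bot.sleep(.2); st("ease")
s=-.153
while s<-.058:
    s+=.0158; r=bot.line_to(P(s,z),velocity=.045,stop_force=8); st(f"{s:.3f} {r}")
    if r: break
d=eyes.get_image("scene"); cv2.imwrite("pics/scene3.png",cv2.resize(d["frame"][150:270,180:340],None,fx=4,fy=4,interpolation=cv2.INTER_CUBIC)[:,:,::-1])
E
```

```text
ease t 8.65 p [ 0.3881 -0.2188  0.0347] F [-0.7 -0.2 -1.7] T [ 0.03 -0.01 -0.04] gap 0.0191 ff 58.6
-0.137 False t 9.15 p [ 0.4039 -0.2182  0.0346] F [-0.4  0.5 -3.3] T [0.04 0.04 0.04] gap 0.0192 ff 58.6
-0.121 False t 9.65 p [ 0.42   -0.2175  0.0347] F [-0.1  0.5 -1.9] T [-0.01  0.02 -0.02] gap 0.0191 ff 58.4
-0.106 False t 10.15 p [ 0.4356 -0.2169  0.0347] F [ 0.6 -0.3 -2.2] T [-0.03  0.09 -0.07] gap 0.0192 ff 58.5
-0.090 False t 10.65 p [ 0.4514 -0.2162  0.0347] F [-0.5  0.  -2.6] T [-0.01  0.04 -0.03] gap 0.0195 ff 58.5
-0.074 False t 11.15 p [ 0.4672 -0.2156  0.0347] F [-0.1  0.  -2.3] T [ 0.02  0.09 -0.03] gap 0.0194 ff 58.5
-0.058 False t 11.65 p [ 0.4829 -0.2149  0.0347] F [ 0.1  0.1 -1.3] T [0.01 0.02 0.01] gap 0.0189 ff 58.5
-0.042 False t 12.15 p [ 0.4989 -0.2142  0.0347] F [ 1.2  0.1 -2.9] T [-0.04 -0.19 -0.06] gap 0.0194 ff 58.5
```

View pics/scene3.png

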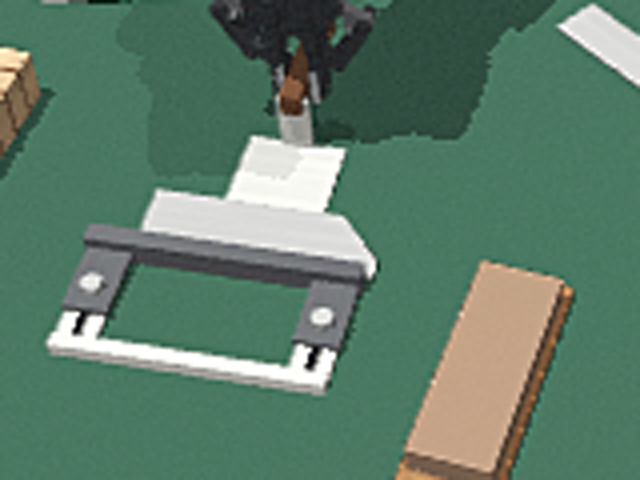

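The blade is now against the rail (spine along the rail at about 230,245) and the lip has started to go under. Next, feel forward slowly until the lip meets the rail.

```bash
python3 - <<'E'
from h import *
z=.0347
for s in (-.03,-.018,-.008,.004,.016):
    r=bot.line_to(P(s,z),velocity=.025,stop_force=8); st(f"{s} {r}")
    if r: break
d=eyes.get_image("scene"); cv2.imwrite("pics/scene4.png",cv2.resize(d["frame"][150:270,180:340],None,fx=4,fy=4,interpolation=cv2.INTER_CUBIC)[:,:,::-1])
E
```

```text
-0.03 True t 12.46 p [ 0.5001 -0.2143  0.0344] F [ 2.3 -1.2  0.4] T [-0.25 -0.64 -0.04] gap 0.0191 ff 58.8
```

View pics/scene4.png

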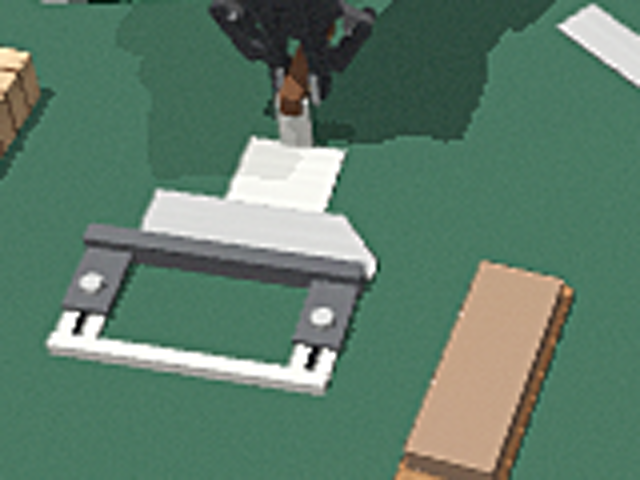

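```bash
python3 - <<'E'
from h import *
z=.0347
s=-.04; n=0
while s<.014:
    s+=.006; r=bot.line_to(P(s,z),velocity=.025,stop_force=14); q=st(f"{s:.3f} {r}")
    n+=r
    if r or q["wrist_force"][0]<-12: break
E
```

```text
-0.034 True t 12.72 p [ 0.5004 -0.2144  0.0343] F [-1.5 -1.3  6.6] T [-0.05 -0.18  0.08] gap 0.0195 ff 59.6
```

```bash
python3 - <<'E'
from h import *
bot.line_to(P(-.0445,.0350),velocity=.01); bot.sleep(.4); st("back"); 
d=eyes.get_image("scene")
w=ray(d,[(242,185),(237,200),(266.2,187.2),(261.8,202.8)],.003); print(np.round(w,4))
print("plate visible",np.linalg.norm(w[0]-w[1]),np.linalg.norm(w[2]-w[3]),"width",np.linalg.norm(w[0]-w[2]))
t=eyes.get_image("top"); f=t["frame"]; hsv=cv2.cvtColor(f,cv2.COLOR_RGB2HSV).astype(int)
white=(hsv[...,2]>140)&(hsv[...,1]<60)
for A,r,w in blobs(t,white,(340,178,425,240),.005): print(round(A),np.round(r[0],1),np.round(r[1],1),round(r[2],2),np.round([w[:,0].min(),w[:,0].max()],4))
for u in (345,355,360,395,400,405):
    c=np.where(white[176:240,u])[0]
    if len(c): print(u,c.min()+176,c.max()+176,np.round(ray(t,[(u,c.min()+175.5),(u,c.max()+176.5)],.005)[:,0],4))
cv2.imwrite("pics/s5.png",np.hstack([cv2.resize(d["frame"][165:225,205:285],(400,300),interpolation=cv2.INTER_CUBIC),cv2.resize(f[165:225,345:425],(400,300),interpolation=cv2.INTER_CUBIC)])[:,:,::-1])
E
```

```text
back t 13.65 p [ 0.4962 -0.2144  0.0349] F [-3.   0.   1.7] T [-0.04  0.72 -0.01] gap 0.0191 ff 58.9
[[ 0.5302 -0.2528  0.003 ]
 [ 0.5974 -0.2471  0.003 ]
 [ 0.5216 -0.172   0.003 ]
 [ 0.591  -0.1662  0.003 ]]
plate visible 0.06748913263958192 0.06958175807715357 width 0.08121669134462396
38 [ 476.6 -237.5] [56.8 12.5] 11.21 [0.448  0.5038]
106 [ 541.5 -278.1] [23.7 78.5] 14.07 [0.5214 0.5575]
1333 [ 587.  -209.6] [135.7 197.9] 3.25 [0.5179 0.6548]
355 180 191 [0.6477 0.6075]
360 179 196 [0.6512 0.5908]
395 178 214 [0.655 0.531]
400 177 213 [0.6585 0.5344]
405 178 212 [0.6552 0.5378]
```

View pics/s5.png

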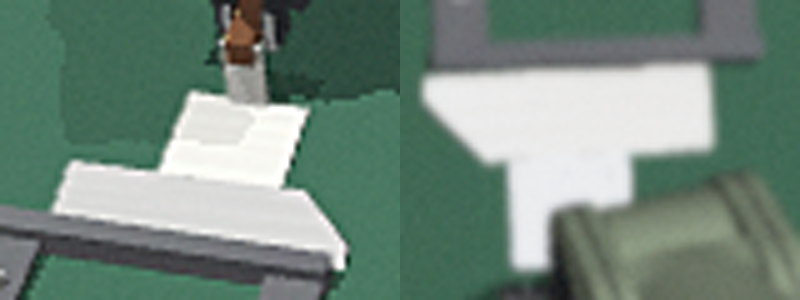

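The lip is 12 mm under the edge (visible plate 68 mm in the left pane, 160–310 × 90–190), and the blade lies along the rail. The moment suggests the tool pitch drifted, so I check and restore the exact orientation.

```bash
cat >> h.py <<'E'
def tilt():
    q=telemetry.state()["tcp_rot"]; a=Ro.from_quat([*q[1:],q[0]]); b=quat(Y); b=Ro.from_quat([*b[1:],b[0]])
    return np.round(np.degrees((a*b.inv()).as_rotvec()),3)
E
python3 - <<'E'
from h import *
print(tilt())
bot.line_to(P(-.0445,.0350),quat(Y),velocity=.01); bot.sleep(.3); st("fix"); print(tilt())
s=-.0445
while s<-.02:
    s+=.005; r=bot.line_to(P(s,.0349),quat(Y),velocity=.02,stop_force=14); st(f"{s:.3f} {r}"); print(tilt())
    if r: break
E
```

```text
[ 0.009  0.528 -0.075]
fix t 14.3 p [ 0.4966 -0.2143  0.035 ] F [-0.9  0.4 -4.7] T [-0.08  0.32  0.  ] gap 0.0193 ff 58.4
[ 0.002 -0.009  0.001]
-0.040 False t 14.7 p [ 0.5019 -0.2141  0.0349] F [ 0.1 -0.1 -4.8] T [-0.    0.08  0.03] gap 0.0192 ff 58.5
[ 0.005 -0.038  0.005]
-0.035 False t 15.1 p [ 0.5068 -0.2139  0.0349] F [ 1.  -0.7 -4.6] T [-0.06  0.09 -0.01] gap 0.0191 ff 58.5
[ 0.004 -0.031  0.005]
-0.030 False t 15.5 p [ 0.5118 -0.2137  0.0349] F [ 0.6 -0.5 -3.9] T [-0.04  0.03 -0.05] gap 0.0192 ff 58.5
[ 0.003 -0.032  0.001]
-0.025 False t 15.9 p [ 0.5168 -0.2135  0.0349] F [ 1.1  0.3 -3.9] T [-0.05 -0.02 -0.01] gap 0.0193 ff 58.5
[ 0.005 -0.033  0.003]
-0.019 False t 16.3 p [ 0.5218 -0.2133  0.0349] F [ 0.2 -0.9 -3.9] T [-0.06  0.12  0.04] gap 0.0195 ff 58.5
[ 0.002 -0.029  0.006]
```

Confirmed: drifted pitch was the cause. It now slides in with almost no force, so I continue gently to the rail.

```bash
python3 - <<'E'
from h import *
s=-.019
while s<.02:
    s+=.003; r=bot.line_to(P(s,.0349),quat(Y),velocity=.015,stop_force=6); q=st(f"{s:.3f} {r}")
    if r: break
print(tilt())
E
```

```text
-0.016 False t 16.68 p [ 0.5251 -0.2132  0.0349] F [-0.8 -0.1 -4.9] T [-0.12  0.26 -0.01] gap 0.019 ff 58.5
-0.013 False t 17.03 p [ 0.5282 -0.213   0.0349] F [ 0.  -0.1 -4.8] T [-0.1   0.42 -0.02] gap 0.0194 ff 58.5
-0.010 False t 17.38 p [ 0.5312 -0.2129  0.0349] F [-1.1 -1.  -4.8] T [-0.13  0.45  0.01] gap 0.0193 ff 58.4
-0.007 True t 17.66 p [ 0.5334 -0.2128  0.0344] F [ 1.  -0.9 -1.4] T [-0.18 -0.23 -0.04] gap 0.0192 ff 58.8
[ 0.007  0.113 -0.01 ]
```

```bash
python3 - <<'E'
from h import *
bot.line_to(P(-.010,.0352),quat(Y),velocity=.015); bot.sleep(.2); st("fix"); print(tilt())
s=-.010
while s<.02:
    s+=.004; r=bot.line_to(P(s,.0352),quat(Y),velocity=.02,stop_force=9); q=st(f"{s:.3f} {r}")
    if r: break
print(tilt())
E
```

```text
fix t 18.14 p [ 0.5309 -0.2129  0.0351] F [-0.7 -0.1 -5.6] T [-0.01  0.39 -0.02] gap 0.0192 ff 58.5
[0.005 0.013 0.003]
-0.006 False t 18.49 p [ 0.5351 -0.2127  0.0351] F [-0.1  0.3 -5.9] T [0.05 0.43 0.02] gap 0.0188 ff 58.7
-0.002 True t 18.78 p [ 0.5382 -0.2126  0.0347] F [ 0.9 -0.3 -2.7] T [-0.16 -0.02 -0.04] gap 0.019 ff 58.9
[ 0.005  0.166 -0.008]
```

```bash
python3 - <<'E'
from h import *
bot.line_to(P(-.005,.0352),quat(Y),velocity=.015); bot.sleep(.2); st("fix")
s=-.005
while s<.016:
    s+=.003; r=bot.line_to(P(s,.0352),quat(Y),velocity=.012,stop_force=10); q=st(f"{s:.3f} {r}")
    if r: break
print(tilt())
E
```

```text
fix t 19.25 p [ 0.536  -0.2126  0.0351] F [-0.5  0.1 -5.7] T [-0.    0.37 -0.01] gap 0.0194 ff 58.6
-0.002 False t 19.65 p [ 0.539  -0.2125  0.0351] F [-0.4 -0.4 -6.6] T [-0.05  0.53 -0.07] gap 0.019 ff 58.7
0.001 False t 20.05 p [ 0.5418 -0.2125  0.0352] F [-3.9 -0.1 -4.6] T [-0.09  1.38 -0.04] gap 0.0191 ff 58.9
0.004 True t 20.32 p [ 0.5428 -0.2125  0.0346] F [ 1.1 -0.3 -3.5] T [-0.16 -0.24 -0.1 ] gap 0.019 ff 59.3
[-0.001  0.22  -0.015]
```

Contact with the rail felt at TCP x≈0.542 (lip ≈0.647). Back off 2 mm, lift slowly, and look.

```bash
python3 - <<'E'
from h import *
bot.line_to(P(.0005,.0352),quat(Y),velocity=.015); bot.sleep(.15); st("fix")
bot.line_to(P(-.003,.038),quat(Y),velocity=.02)
bot.line_to(P(-.003,.06),quat(Y),velocity=.03); bot.sleep(.2); st("up"); print(tilt())
bot.line_to(P(-.003,.125),quat(Y),velocity=.06); bot.sleep(.2); st("up"); print(tilt())
d=eyes.get_image("scene");t=eyes.get_image("top")
for n,i in(("scene",d),("top",t)): np.savez(f"{n}6.npz",**{k:i[k] for k in("frame","camera_matrix","distortion","T")})
cv2.imwrite("pics/s6.png",np.hstack([cv2.resize(d["frame"][135:235,190:290],(400,400),interpolation=cv2.INTER_CUBIC),cv2.resize(t["frame"][140:240,335:435],(400,400),interpolation=cv2.INTER_CUBIC)])[:,:,::-1])
E
```

```text
fix t 20.72 p [ 0.5414 -0.2125  0.0351] F [ 0.3 -0.  -5.5] T [0.01 0.35 0.01] gap 0.0191 ff 58.9
up t 22.18 p [ 0.5379 -0.2126  0.0598] F [-0.2  0.4 -6.7] T [-0.06  0.37 -0.04] gap 0.0193 ff 58.9
[0.005 0.012 0.002]
up t 23.61 p [ 0.5379 -0.2126  0.1248] F [-0.   0.2 -5.9] T [0.03 0.37 0.02] gap 0.0191 ff 58.9
[0.009 0.019 0.004]
```

View pics/s6.png

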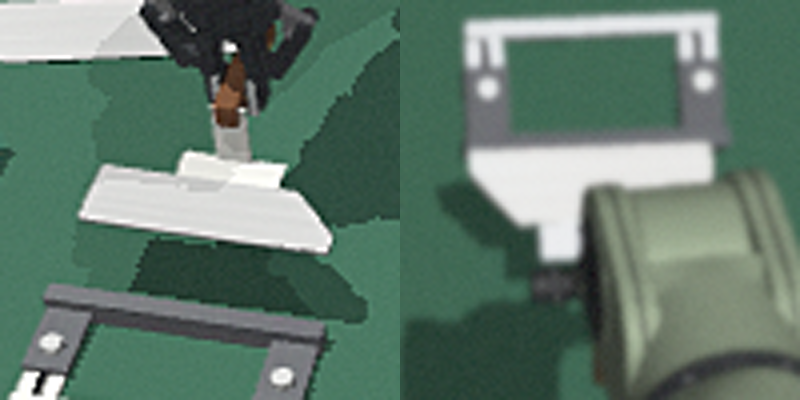

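The blade rides level on the plate (left pane: spine from (80,216) to (330,252), plate behind at 235,170), clear of the rail. Next I measure its offset from the tool.

```bash
python3 - <<'E'
from h import *
d=dict(np.load("scene6.npz"))
w=ray(d,[(210,189),(272.5,197.5),(215.8,176.3)],[.098,.098,.097])[:,:2]; print(np.round(w,4))
tcp=np.array([.5379,-.2126]); V=np.array([-U[1],U[0]])
for p in w: print("lifter frame from tcp: x %.4f y %.4f"%((p-tcp)@U,(p-tcp)@V))
print("len",np.linalg.norm(w[0]-w[1]),"yaw",np.degrees(np.arctan2(-(w[1]-w[0])[0],(w[1]-w[0])[1])))
print("width",np.linalg.norm(w[0]-w[2]))
t=dict(np.load("top6.npz")); hsv=cv2.cvtColor(t["frame"],cv2.COLOR_RGB2HSV).astype(int)
white=(hsv[...,2]>140)&(hsv[...,1]<60); pts=[]
for u in range(356,410,3):
    c=np.where(white[175:200,u])[0]; pts.append((u,175+c.min()-.5))
q=ray(t,pts,.098)[:,:2]; l=cv2.fitLine(q.astype(np.float32),cv2.DIST_HUBER,0,.01,.01).ravel()
print("top spine x rel tcp",(l[2:]-tcp)@U,"yaw",np.degrees(np.arctan2(l[0],-l[1])))
c=np.where(white[178,340:425])[0]+340; print("y ext row178",np.round((ray(t,[(c.min()-.5,178),(c.max()+.5,178)],.098)[:,:2]-tcp)@V,4))
E
```

```text
[[ 0.6521 -0.3013]
 [ 0.6429 -0.1106]
 [ 0.5968 -0.3041]]
lifter frame from tcp: x 0.1104 y -0.0934
lifter frame from tcp: x 0.1092 y 0.0976
lifter frame from tcp: x 0.0550 y -0.0939
len 0.19093545066455803 yaw 2.7672158399600373
width 0.05538735911958005
top spine x rel tcp 0.11418237334164351 yaw 2.40796
y ext row178 [ 0.0986 -0.0939]
```

```bash
cat >> h.py <<'E'
YR=-6.1; UR=np.array([np.cos(np.radians(YR)),np.sin(np.radians(YR))]); VR=np.array([-UR[1],UR[0]]); R0=np.array([.583,.247])
def Q(s,z): return [*(R0+UR*(s-.080)-VR*.0022),z]
E
python3 - <<'E'
from h import *
bot.line_to([.53,0,.128],quat(-1.5),velocity=.13); bot.line_to(Q(0,.125),quat(YR),velocity=.13); st("over")
bot.line_to(Q(0,.085),quat(YR),velocity=.06); bot.sleep(.2); st("low")
d=eyes.get_image("scene")
np.savez("scene7.npz",**{k:d[k] for k in("frame","camera_matrix","distortion","T")})
cv2.imwrite("pics/s7.png",cv2.resize(d["frame"][140:265,320:460],None,fx=4.5,fy=4.5,interpolation=cv2.INTER_CUBIC)[:,:,::-1])
E
```

```text
over t 27.6 p [0.5034 0.2528 0.125 ] F [ 0.6  1.  -5.8] T [0.09 0.36 0.02] gap 0.019 ff 58.8
low t 28.62 p [0.5034 0.2534 0.0853] F [ 0.1  0.2 -6. ] T [0.04 0.39 0.01] gap 0.019 ff 58.8
```

View pics/s7.png

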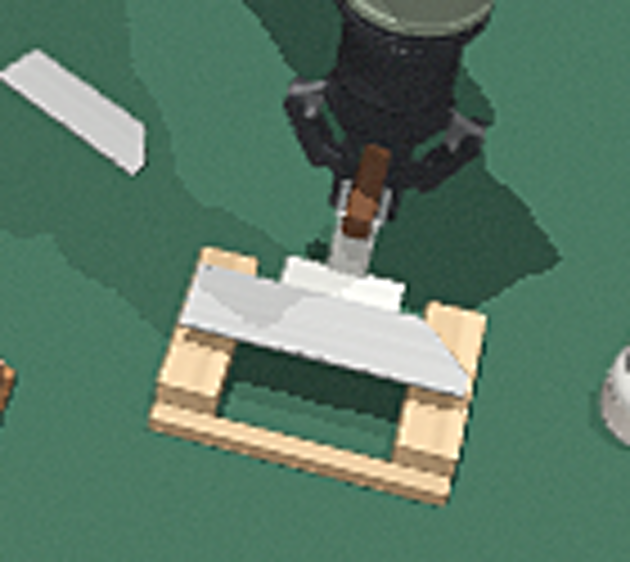

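The blade sits across and above both battens (spine (183,325)–(468,397), batten fronts at (203,247) and (487,316)). I check centring from these corners, then lower and withdraw.

```bash
python3 - <<'E'
from h import *
d=dict(np.load("scene7.npz"))
c=lambda *a:[(320-.4+x/4.5,140-.4+y/4.5) for x,y in a]
w=ray(d,c((203,247),(487,316),(258,257),(428,303)),.035)[:,:2]
m=w.mean(0); dv=w[1]-w[0]; yaw=np.arctan2(-dv[0],dv[1]); print("rest yaw",np.degrees(yaw),"w",np.linalg.norm(dv),"origin",m+.065*np.array([np.cos(yaw),np.sin(yaw)]))
b=ray(d,c((183,325),(468,397),(207,264)),.058)[:,:2]; tcp=np.array([.5034,.2534])
dv=b[1]-b[0]; print("blade yaw",np.degrees(np.arctan2(-dv[0],dv[1])),"len",np.linalg.norm(dv),"centre",(b[0]+b[1])/2-.029*UR, "expected",R0)
E
```

```text
rest yaw -5.614054759436007 w 0.20041070526344254 origin [0.584008   0.24451992]
blade yaw -5.7252152904296025 len 0.19015180591829986 centre [0.58545161 0.2464887 ] expected [0.583 0.247]
```

```bash
python3 - <<'E'
from h import *
bot.line_to(Q(0,.069),quat(YR),velocity=.04)
z=.069
while z>.0565:
    z-=.0025; bot.line_to(Q(0,z),quat(YR),velocity=.015); s=st(f"z{z:.4f}")
bot.sleep(.2); s=st("rested")
if s["wrist_force"][2]>-4:
    r=bot.line_to(Q(-.09,z),quat(YR),velocity=.05,stop_force=8); st(f"out {r}")
d=eyes.get_image("scene"); np.savez("scene8.npz",**{k:d[k] for k in("frame","camera_matrix","distortion","T")})
E
```

```text
z0.0665 t 29.53 p [0.5034 0.2534 0.0666] F [ 1.  -0.1 -3.5] T [0.01 0.12 0.01] gap 0.0192 ff 59.2
z0.0640 t 29.85 p [0.5032 0.2534 0.064 ] F [ 0.4 -0.5 -2.5] T [ 0.06  0.03 -0.02] gap 0.0194 ff 59.2
z0.0615 t 30.17 p [0.5032 0.2533 0.0614] F [-0.1  0.5 -2.4] T [0.01 0.12 0.04] gap 0.0194 ff 59.2
z0.0590 t 30.48 p [0.5032 0.2533 0.0589] F [ 0.3 -0.2 -1.7] T [-0.02  0.14 -0.02] gap 0.0191 ff 59.2
z0.0565 t 30.8 p [0.5032 0.2533 0.0564] F [ 0.8 -0.  -2.9] T [-0.    0.17 -0.03] gap 0.0193 ff 59.2
rested t 31.0 p [0.5032 0.2533 0.0565] F [-0.5 -0.2 -1.9] T [-0.02  0.06  0.04] gap 0.0194 ff 59.2
out False t 32.95 p [0.4139 0.2628 0.0565] F [-0.8  0.6 -2.2] T [-0.03  0.11 -0.02] gap 0.0189 ff 59.2
```

The blade rests on the battens and the lifter is out. Next, lay the lifter down, release it, retreat, and check numerically.

```bash
python3 - <<'E'
from h import *
bot.line_to(Q(-.155,.045),quat(YR),velocity=.1)
bot.line_to(Q(-.155,.038),quat(YR),velocity=.05); bot.sleep(.15)
print(bot.line_to(Q(-.155,.031),quat(YR),velocity=.01,stop_force=2.5)); s=st("down")
bot.line_to([*s["eef_pos"][:2],.0343],quat(YR),velocity=.01); bot.sleep(.2); st("set")
bot.let_go(); bot.sleep(.2); st("open")
p=telemetry.state()["eef_pos"]
bot.line_to([p[0],p[1],.16],quat(YR),velocity=.12)
bot.move_to([.255,.45,.25],quat(YR)); bot.sleep(.3); st("away")
d=eyes.get_image("scene"); t=eyes.get_image("top"); t0=dict(np.load("top0.npz"))
def W(f): h=cv2.cvtColor(f,cv2.COLOR_RGB2HSV).astype(int); return h,(h[...,2]>140)&(h[...,1]<60)
for A,r,w in blobs(t,W(t["frame"])[1],(195,165,290,262),.02): print("white",round(A),np.round(r[0],1),np.round(r[1],1),round(r[2],2))
for A,r,w in blobs(t,W(t["frame"])[1],(195,165,290,227),.0405): print("blade",round(A),np.round(r[0],1),np.round(r[1],1),round(r[2],2))
for n,(a,b,c,e) in dict(stone=(300,118,335,190),jar=(155,188,188,220),block=(447,170,475,225)).items():
    print(n,"mean image change",np.abs(t["frame"][b:e,a:c].astype(int)-t0["frame"][b:e,a:c]).mean().round(2))
h=W(t["frame"])[0]
for A,r,w in blobs(t,((h[...,0]<15)|(h[...,0]>170))&(h[...,1]>80)&(h[...,2]<160),(195,215,290,320),.067): print("handle",np.round(r[0],1),np.round(r[1],1),round(r[2],2))
E
```

```text
True
down t 34.72 p [0.3489 0.2699 0.0341] F [-2.2  1.2 10.9] T [0.01 0.22 0.01] gap 0.0194 ff 61.2
set t 35.17 p [0.3489 0.2699 0.0343] F [-1.4  1.   0.9] T [0.18 0.16 0.01] gap 0.0192 ff 59.8
open t 36.02 p [0.3489 0.2698 0.0343] F [ 0.6 -0.2  1.2] T [-0.03  0.01  0.06] gap 0.0854 ff 0.0
away t 38.42 p [0.2555 0.4495 0.2498] F [-0.4  0.4 -0.4] T [0.03 0.02 0.02] gap 0.0851 ff 0.0
white 33 [396.7  92.7] [41.8  9. ] 0.22
white 623 [414.3 262.9] [87.4 87. ] 83.23
white 1035 [585.9 249.6] [199.4  66.2] 83.44
blade 1035 [584.5 246.4] [196.7  65.3] 83.44
stone mean image change 1.78
jar mean image change 1.67
block mean image change 1.73
handle [327.8 274.2] [ 20.2 107.4] 82.93
```

```bash
python3 -c "
from plant import ticket
print(ticket.sign_off())"
```

```text
the job is handed in; nothing more can be done
None
```

I handed the job in after about 38 s of robot time: by camera the blade lies across both battens about 2 mm off centre and within 1° of square, the lifter is flat on the bench and released, and the whetstone, jar and knife block have not moved.

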